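Present a circuit board to the video microscope

TASK

Draw the blue circuit board straight up out of the comb rack, holding it lightly by its bare edges without touching its soldered components. Once it is clear of the slots, lean it to about 45 degrees with the component side up and hold it under the video microscope, its big square chip centred below the lens about 15 cm under the ring light. Finish while still holding it there, raised and still, touching nothing else; do not force it in its slots or bump the microscope, and leave the other boards and the things on the bench as they are.

Things in the scene. Friction and masses are not known exactly. Their poses are not given: they have to be found in the camera images.
- blue_board_center (a point): Centre of the blue circuit board to inspect, half-way up, mid-thickness. A stiff plate 60 mm wide (its y axis), 130 mm tall (z, up in the rack), 2.4 mm thick (x), about 80 g. x points out of the component side, which in the rack faces away from the robot; the back is bare. Grip it across the 60 mm width, pads on the bare side edges, 30 mm above this centre so the gripper clears its top edge.
- chip (a point): Centre of the outer face of the blue board's big square chip (black, 20 x 20 x 3 mm, grey middle, gold rim), on the component side, on the board's centre line, 35 mm below the board's centre (30 mm above its lower edge) and 4 mm out from mid-thickness. Axes as the board's.
- blue_board: The same blue board: origin at the middle of its lower edge, axes as above. It stands in one of the rack's slots, lower edge 12 mm above the bench. It cracks when squeezed hard: a grip of 5 to 12 N holds it well, over 25 N breaks it.
- blue_board_parts: The components soldered on the blue board's x face (chip, two round capacitors, connector), up to 12 mm proud, within 20 mm of the centre line (the side edges stay bare) and 18 to 97 mm above the lower edge (the top 30 mm is bare). Origin and axes as the board's.
- rack: Black comb rack fixed to the bench, 212 x 100 mm, 46 mm high. Origin under its centre, z up. Two rails along x, 19 to 31 mm either side of the middle, have slots every 12.5 mm, 4 mm wide, 28 mm deep (floor 12 mm, comb top 40 mm above the bench). Three boards stand across it on their lower edges, 50 mm apart, their x along the rack's x; 28 mm of lift frees one.
- green_board_center (a point): Centre of the green circuit board, a bystander in the same rack; same 60 x 130 x 2.4 mm size, axes as the blue board's, components up to 14 mm proud on its x face.
- red_board_center (a point): Centre of the red circuit board, a bystander in the same rack; same size and axes, components up to 13 mm proud on its x face.
- lens (a point): Centre of the underside of the microscope's white LED ring light (94 mm across), on the vertical lens axis, 250 mm above the bench. z up; x points to the pole, away from the robot.
- scope: Video microscope, fixed. Origin on the bench below the lens axis, axes as point lens. Blue base plate x -100 to 150, y -140 to 140 mm, top 20 mm up; pole at x 115, 392 mm high; barrel and white camera head above the ring light, to 503 mm; focus block between barrel and pole; the ring light's control box reaches y 109 mm at 250 to 285 mm height. The space before and under the ring light is free.
- bottle: White square dispenser bottle with steel top, 58 mm wide, 107 mm high, on a rear corner of the microscope's base plate (105 mm behind and 95 mm to the -y side of the lens axis). Origin under its centre. Bystander.
- mug: Pink mug, 80 mm across, 105 mm high, at the left of the bench. Origin under its centre. Bystander.
- tray: Clear divided parts tray 85 x 170 x 22 mm on the cardboard sheet at the right front of the bench. Origin under its centre. Bystander.
- tweezers: Steel tweezers, 120 mm long, on the cardboard sheet at the right front of the bench. Bystander.
- brush: Small brush lying at the left front of the bench. Bystander.
There are look-alikes about, which are no part of the job. Several things have the shape of the rack; the one meant has the colours described above.

How it is judged:
On the way:
1. the blue board is drawn up clear of the comb, still upright and held (z of blue_board_center in the frame of rack above 0.11 m and angle between blue_board_center's own z axis and vertical below 0.26 rad and contact force between the fingers and blue_board above 0.8 N), for 0.1 s.
At the end, for the whole second after the job is handed in: The blue board is held still in the fingers and touches neither microscope nor rack; its chip is within 25 mm of the lens axis and 120 to 180 mm below the ring light's underside; its component side faces up on a slant, its x axis 32 to 58 degrees from straight up (contact force between the fingers and blue_board above 0.8 N and horizontal distance between chip and lens below 0.025 m and z of chip in the frame of lens between -0.18 and -0.12 m and angle between chip's own x axis and vertical between 0.56 and 1.01 rad and height (world z) of chip above 0.06 m and contact force between blue_board and scope below 0.2 N and contact force between blue_board and rack below 0.2 N and linear speed of blue_board below 0.02 m/s and angular speed of blue_board below 0.15 rad/s); the arm keeps its last pose, push and grip.
It fails at once if the blue board is squeezed hard enough to crack (about 25 N on each edge) (contact force between the fingers and blue_board above 50 N).
It fails at once if the fingers touch the soldered components (contact force between the fingers and blue_board_parts above 2 N).
It fails at once if the board is levered or jammed in the rack (contact force between blue_board and rack above 20 N).
It fails at once if the microscope is bumped (contact force between scope and the fingers above 4 N or contact force between scope and the arm above 4 N or contact force between scope and blue_board above 4 N).
It fails at once if another board or a thing on the bench is disturbed (distance of any of green_board_center, red_board_center from where it was at the start of the episode above 0.012 m or distance of any of bottle, mug, tray, tweezers, brush from where it was at the start of the episode above 0.03 m).
It also fails if it takes over 48 s, if anything falls off the work surface, if the arm or the gripper's body presses on something with over 40 N, if the wrist force passes 120 N, or if a joint passes its speed limit or range.

ROBOT

A 6-joint arm with a two-finger parallel gripper is mounted at the origin on the work surface. World frame = base frame: x ahead of the robot, y to its left, z up, the work surface at z = 0. Lengths are in m, angles in rad, forces in N, time in s.
With the tool pointing down it reaches from about 0.275 to 0.85 m from the base axis. Payload 19 kg.
Tool frame: the origin (TCP) lies midway between the tips of the shut fingers; the grasp point (between the pads) lies 19 mm behind it; z points along the fingers, y is the direction in which the jaws open and shut (so a half turn about z gives the same grasp; the last joint's range is limited). The gripper opens to 85 mm and grips with 20 to 120 N. Pads are 22 mm wide; open, the fingers measure 114 mm over their backs; the gripper's body (76 mm by 85 mm) begins 54 mm behind the grasp point. The pads swing forward as they close: fully open they stand 13 mm farther back than shut.
Start: joints at [-1.351, 0.15, 1.437, -0, 1.554, -0.134], TCP at [0.199, -0.539, 0.231] pointing down, gripper open.
Joint ranges: [-2.8, 2.8], [-0.68, 2.1], [0.12, 2.68], [-1.39, 4.53], [0.16, 2.79], [-2.81, 2.81]. Speed limits (rad/s): [1.89, 1.89, 2.22, 3.01, 3.01, 3.01].

INTERFACE

Orientations are given as a 3x3 rotation matrix whose columns are the frame's x, y, z axes.
In Python, from plant import status, vision, workorder, finder gives the robot as it stands. The module is installed in compiled form; this text tells all that it offers.
- The arm moves only by the tool servo_tool, never from a script. Its arguments are lists of equal length, an entry for each row: "delta_pos": the shift along the tool's x, y, z in cm, a list of three; "turn": the turn, a rotation vector about the tool's x, y, z in units of 6 degrees (1.0 is 6 degrees), a list of three; "hand": the finger opening in cm, from 0 to 8.54. In form: {"delta_pos": [[x, y, z], ...], "turn": [[ax, ay, az], ...], "hand": [hand, ...]}. A call has exactly 8 rows; each row is the pose to reach, as a shift and turn from the pose measured when the call began, along the tool's axes at that moment; what a row does not reach only later rows make up. A row lasts 1/10 s, in which the tool goes at most 50 mm and 8.59 degrees, less where a joint would pass 70% of its speed; a pose out of reach is approached as far as the arm can. A call with a gripper value outside its range is refused whole. The fingers move at their own pace and stop on an object; "force" is the grip in N (left out, the last holds). Time passes only in rows, so rows that repeat a pose let the fingers close, or fill a call up. It gives the time, the measured TCP pose, the force and the opening at its end, in the units of the state.
- status.read_state(): the state, without advancing time (a new reading comes with each control period).
- vision.read_camera(name): name is "scene" or "top"; returns (picture, depth): 420x560x3 uint8, red, green, blue; 420x560 float32, m along the optical axis (not along the pixel's ray), 0 where there is no reading.
- vision.camera_info(name): a dict with "intrinsics" (3x3 intrinsics, pixels), "rvec" (rotation vector, rad) and "tvec" (3), from world to camera coordinates, as OpenCV has them. Camera axes: x right, y down, z forward; pixel columns grow to the right and rows downward; lengths in m; the calibration is good to about 2 mm. A picture is of the moment at which its call begins. camera_info takes no time and is no camera call.
- workorder.hand_in(): hands the job in, once; it reports no verdict.
Trained networks look in the newest picture that a camera, given by its name, has taken for a name from the list of things; names that differ only in an ending like _2 or _b are one class to them, and where a whole thing is asked for, a point or a joint stands for the part that bears it (a point fixed in the world has none). Each returns a list of dicts, best first, with "conf" (0 to 1); they miss things now and then, are a little off and sometimes report something else, mostly with a low value. They report only what shows in the picture. A call takes as long as a camera call. They do not tell look-alikes from the thing itself.
- finder.recognise(label, camera): "at" ([x, y, z] in m, in world coordinates, good to about 4 mm: the middle of the surface that is visible of it).
- finder.mark_of(label, camera): "at" ([x, y, z] in m, in world coordinates, good to about 4 mm: a listed point, or the origin of a listed thing).
The state is a dict: "time_s": time; "joint_pos": joint angles; "qd": joint speeds; "joint_efforts": joint torques, N m; "position": TCP position; "orientation": TCP orientation; "ft_force": force on the tool from outside, world axes, zero at the start; "wrist_torque": the same for the moment, N m; "grip_width": opening from 0.0 (shut) to 1.0 (fully open).
Only numpy, scipy, OpenCV 4.12 (cv2) and the standard library are available. Lean on these libraries where they do the work, as an engineer would, in place of code of your own. Each camera call takes 0.05 s, during which the arm holds its last target.

## Working session

There is one attempt and no reset: what is moved stays moved. The work goes in short steps, Python scripts to look and compute and a tool call to move; the robot and the scene stay as the last step left them, time stands still between calls to the robot, and variables do not carry over. Pictures are saved under pics/ and viewed, and the job is handed in when it is done.

Besides the shell and the picture viewer there is one more tool, called after "Request:" by a JSON object that holds its "name" and its "arguments". servo_tool: Moves the arm, as the interface text tells. Its arguments: {"type":"object","properties":{"delta_pos":{"type":"array"},"turn":{"type":"array"},"hand":{"type":"array"},"force":{"type":"number"}},"required":["delta_pos","turn","hand"]}

```bash
mkdir -p pics; python3 - <<'E'
from plant import status, vision, finder
import cv2, numpy as np
s=status.read_state()
for k,v in s.items(): print(k,np.round(v,4).tolist())
for c in ["scene","top"]:
    im,d=vision.read_camera(c); cv2.imwrite(f"pics/{c}0.png",im[:,:,::-1]); np.save(f"pics/{c}0.npy",d)
    i=vision.camera_info(c); print(c,i)
    for n in ["blue_board_center","chip","blue_board","rack","lens"]:
        print(c,n,[(np.round(r["at"],4).tolist(),round(r["conf"],2)) for r in finder.mark_of(n,c)])
print(status.read_state()["time_s"])
E
```

```text
time_s 0.0
joint_pos [-1.351, 0.151, 1.438, 0.0, 1.5538, -0.134]
qd [-0.0009, -0.0008, -0.0009, -0.0012, -0.0004, -0.0012]
joint_efforts [-0.0001, -71.3039, -57.0871, -0.0002, 0.0088, 0.0]
position [0.1991, -0.5392, 0.2307]
orientation [[0.9381, 0.3465, -0.0003], [0.3465, -0.9381, 0.0012], [0.0002, -0.0012, -1.0]]
ft_force [-1.3787, 0.5297, 0.5398]
wrist_torque [-0.0064, 0.0097, -0.0177]
grip_width 0.9981
scene {'intrinsics': array([[512.52248179,   0.        , 279.89229636],
       [  0.        , 512.52248179, 216.74526527],
       [  0.        ,   0.        ,   1.        ]]), 'rvec': array([ 1.04848158,  2.254404  , -1.14633608]), 'tvec': array([ 0.28280873, -0.0933764 ,  1.71317027])}
scene blue_board_center [([0.5265, 0.1535, 0.0756], 0.74)]
scene chip [([0.5278, 0.1548, 0.0408], 0.96)]
scene blue_board [([0.5244, 0.152, 0.0162], 0.87)]
scene rack [([0.3037, 0.1966, 0.0002], 0.78), ([0.5765, 0.1619, -0.0009], 0.71), ([0.6257, 0.167, 0.0778], 0.18)]
scene lens [([0.5974, -0.1953, 0.253], 0.69), ([0.5771, 0.1628, 0.0016], 0.58)]
top {'intrinsics': array([[471.08360594,   0.        , 276.7854443 ],
       [  0.        , 471.08360594, 211.51939671],
       [  0.        ,   0.        ,   1.        ]]), 'rvec': array([ 2.19248348, -2.13173056,  0.16187733]), 'tvec': array([0.01528412, 0.52317154, 1.51980114])}
top blue_board_center [([0.5273, 0.1543, 0.0777], 0.65)]
top chip [([0.527, 0.155, 0.0383], 0.45)]
top blue_board [([0.5203, 0.1554, 0.0128], 0.67)]
top rack [([0.574, 0.1663, 0.0013], 0.94), ([0.3038, 0.204, -0.0031], 0.76)]
top lens [([0.5973, -0.1943, 0.249], 0.92)]
0.6
```

View pics/scene0.png

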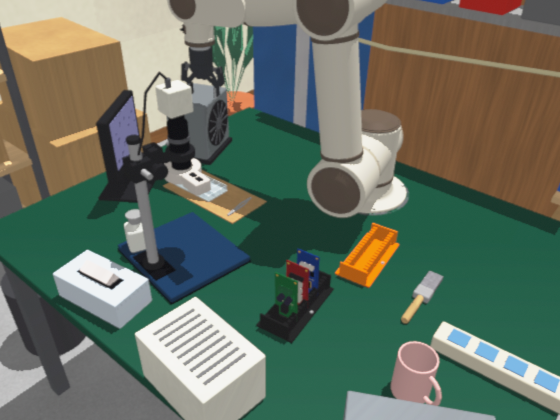

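View pics/top0.png

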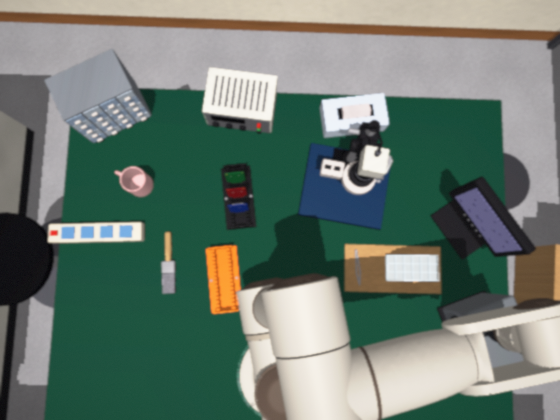

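The scene picture shows the black rack near (297,300) with green, red and blue boards (blue is nearest the robot). The microscope stands near (185,190). The orange rack at (370,253) is the empty look-alike. Next I measure the board poses and yaw.

```bash
cat > h.py <<'E'
import numpy as np, cv2
from plant import status, vision
def cloud(c,im=None,d=None):
    if im is None: im,d=vision.read_camera(c)
    i=vision.camera_info(c); K=i["intrinsics"]; R=cv2.Rodrigues(i["rvec"])[0]; t=i["tvec"]
    v,u=np.mgrid[:420,:560]
    P=np.stack([(u-K[0,2])/K[0,0]*d,(v-K[1,2])/K[1,1]*d,d],-1)
    return im,(P-t)@R
E
python3 - <<'E'
from h import *
for c in ["top","scene"]:
    im=cv2.imread(f"pics/{c}0.png")[:,:,::-1]; d=np.load(f"pics/{c}0.npy")
    im,W=cloud(c,im,d)
    hsv=cv2.cvtColor(np.ascontiguousarray(im),cv2.COLOR_RGB2HSV).astype(int)
    x,y,z=W[...,0],W[...,1],W[...,2]
    box=(abs(x-.575)<.12)&(abs(y-.16)<.08)&(d>0)
    for n,lo,hi in [("blue",105,135),("red",-8,8),("green",45,85)]:
        h=hsv[...,0].copy(); h[h>170]-=180
        m=box&(h>=lo)&(h<=hi)&(hsv[...,1]>100)&(hsv[...,2]>40)&(z>.05)
        for nm,mm in (("all",m),("top",m&(z>.125))):
            p=W[mm]
            if len(p)<4: print(c,n,nm,len(p)); continue
            q=p[:,:2]-p[:,:2].mean(0); e,V=np.linalg.eigh(q.T@q); a=V[:,1]*np.sign(V[1,1])
            pr=q@a
            print(c,n,nm,len(p),p.mean(0).round(4),p.min(0).round(4),p.max(0).round(4),"yaw",np.degrees(np.arctan2(-a[0],a[1])).round(1),"ext",np.ptp(pr).round(4), "ctr",(p[:,:2].mean(0)+a*(pr.max()+pr.min())/2).round(4))
    # scope ring: white disc
    if c=="top":
        crop=cv2.resize(np.ascontiguousarray(im[150:250,190:410,::-1]),None,fx=3.6,fy=3.6,interpolation=cv2.INTER_CUBIC); cv2.imwrite("pics/topcrop.png",crop)
        # rack
        m=box&(hsv[...,2]<60)&(z>.025)&(z<.05); p=W[m][:,:2].astype(np.float32)
        print("rack",len(p),cv2.minAreaRect(p))
        m=(hsv[...,0]>100)&(hsv[...,0]<135)&(hsv[...,1]>80)&(z>.012)&(z<.03)&(abs(x-.6)<.25)&(abs(y+.2)<.25)
        print("base",m.sum(),cv2.minAreaRect(W[m][:,:2].astype(np.float32)))
    else:
        cv2.imwrite("pics/scenecrop.png",cv2.resize(np.ascontiguousarray(im[60:350,100:360,::-1]),None,fx=2,fy=2,interpolation=cv2.INTER_CUBIC))
E
```

```text
top blue all 113 [0.5246 0.1561 0.1036] [0.5189 0.1265 0.0515] [0.532  0.186  0.1464] yaw 7.6 ext 0.0597 ctr [0.5246 0.1561]
top blue top 35 [0.5259 0.1572 0.1372] [0.5223 0.127  0.1264] [0.532  0.186  0.1464] yaw 7.5 ext 0.0596 ctr [0.526  0.1563]
top red all 141 [0.5748 0.1627 0.1027] [0.5686 0.1331 0.0517] [0.5872 0.1919 0.149 ] yaw 7.9 ext 0.0595 ctr [0.5749 0.1624]
top red top 38 [0.5757 0.1625 0.1374] [0.5716 0.135  0.1253] [0.582  0.1907 0.149 ] yaw 7.5 ext 0.0565 ctr [0.5757 0.1627]
top green all 154 [0.6245 0.1694 0.1025] [0.6174 0.1398 0.0512] [0.6786 0.1991 0.1489] yaw 9.5 ext 0.065 ctr [0.6249 0.1668]
top green top 42 [0.6253 0.1696 0.1366] [0.6201 0.1398 0.1259] [0.6297 0.1991 0.1489] yaw 7.6 ext 0.0597 ctr [0.6253 0.1694]
rack 326 ((0.5722225308418274, 0.1618962436914444), (0.21195858716964722, 0.07613950967788696), 8.002995491027832)
base 3719 ((0.6204110383987427, -0.19741001725196838), (0.27854371070861816, 0.24994757771492004), 81.13433837890625)
scene blue all 328 [0.5294 0.1621 0.11  ] [0.5219 0.1248 0.05  ] [0.5364 0.1858 0.1449] yaw 8.4 ext 0.061 ctr [0.5304 0.1553]
scene blue top 111 [0.5312 0.1563 0.1347] [0.5255 0.1248 0.1251] [0.5364 0.1844 0.1449] yaw 6.7 ext 0.0597 ctr [0.5314 0.1548]
scene red all 343 [0.5794 0.1684 0.1126] [0.5723 0.1325 0.0509] [0.5919 0.1922 0.1437] yaw 9.0 ext 0.0599 ctr [0.5803 0.1625]
scene red top 122 [0.5804 0.1635 0.1345] [0.5738 0.1327 0.125 ] [0.5867 0.1918 0.1437] yaw 7.3 ext 0.0594 ctr [0.5806 0.1623]
scene green all 521 [0.6308 0.1706 0.106 ] [0.5822 0.1375 0.0503] [0.6464 0.1988 0.1454] yaw 8.9 ext 0.0603 ctr [0.6312 0.1684]
scene green top 131 [0.6305 0.1679 0.1344] [0.6234 0.1384 0.1251] [0.6364 0.1988 0.1454] yaw 7.7 ext 0.0604 ctr [0.6304 0.1683]
```

```bash
python3 - <<'E'
from plant import finder
import numpy as np
for c in ["top","scene"]:
    for n in ["blue_board_center","chip","red_board_center","green_board_center","lens"]:
        for f in (finder.mark_of,):
            print(c,n,[(np.round(r["at"],4).tolist(),round(r["conf"],2)) for r in f(n,c)])
E
```

```text
top blue_board_center [([0.5273, 0.1543, 0.0777], 0.65)]
top chip [([0.527, 0.155, 0.0383], 0.45)]
top red_board_center [([0.573, 0.1602, 0.0817], 0.59)]
top green_board_center [([0.627, 0.1686, 0.0748], 0.49)]
top lens [([0.5973, -0.1943, 0.249], 0.92)]
scene blue_board_center [([0.5265, 0.1535, 0.0756], 0.74)]
scene chip [([0.5278, 0.1548, 0.0408], 0.96)]
scene red_board_center [([0.5755, 0.1595, 0.078], 0.66)]
scene green_board_center [([0.6271, 0.1669, 0.0744], 0.66), ([0.353, -0.243, 0.0029], 0.35), ([0.529, 0.1561, 0.0753], 0.23)]
scene lens [([0.5974, -0.1953, 0.253], 0.69), ([0.5771, 0.1628, 0.0016], 0.58)]
```

```bash
cat >> h.py <<'E'
from scipy.spatial.transform import Rotation as Ro
def Rt(yaw,tilt):  # tool orientation: down, x along yaw (deg), leaned forward by tilt about tool y
    c,s=np.cos(np.radians(yaw)),np.sin(np.radians(yaw))
    R=np.array([[c,s,0],[s,-c,0],[0,0,-1.]])
    return R@Ro.from_euler('y',tilt,degrees=True).as_matrix()
def go(p,R):
    s=status.read_state(); P=np.array(s["position"]);O=np.array(s["orientation"])
    print("t",round(s["time_s"],2),"pos",P.round(4),"q",np.round(s["joint_pos"],3),"F",np.round(s["ft_force"],2),"w",round(s["grip_width"]*85.4,1))
    print("delta cm",(O.T@(np.array(p)-P)*100).round(2),"turn",(Ro.from_matrix(O.T@R).as_rotvec(degrees=True)/6).round(3))
E
python3 -c "
from h import *
go([.37,-.15,.25],Rt(7.7,0)); go([.5275,.1555,.2],Rt(7.7,0))"
```

```text
t 1.1 pos [ 0.1992 -0.5394  0.2313] q [-1.351  0.151  1.437 -0.     1.554 -0.134] F [-0.39  0.39  0.02] w 84.9
delta cm [ 29.51 -30.61  -1.87] turn [-1.000e-03  0.000e+00  2.095e+00]
t 1.1 pos [ 0.1992 -0.5394  0.2313] q [-1.351  0.151  1.437 -0.     1.554 -0.134] F [-0.39  0.39  0.02] w 84.9
delta cm [ 54.87 -53.81   3.13] turn [-1.000e-03  0.000e+00  2.095e+00]
```

View pics/scenecrop.png

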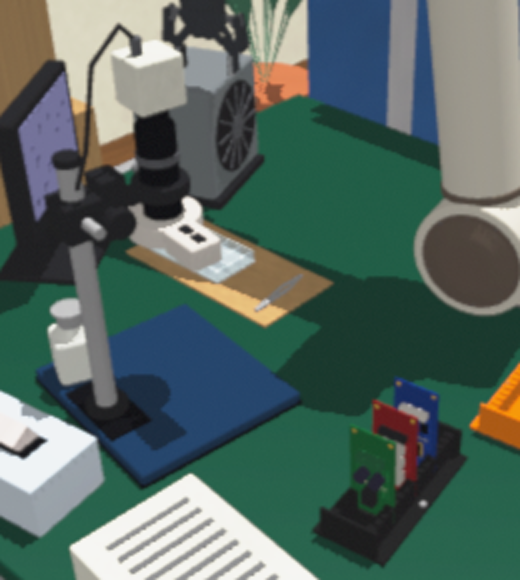

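The crop shows blue nearest the robot, with the component sides facing away from it. The space in front of the ring light is free.

Request:
{"name": "servo_tool", "arguments": {"delta_pos": [[3.5,-4,-2],[7,-8,-2],[11,-12,-2],[15,-16,-2],[19,-20,-2],[23,-24,-2],[27,-28,-2],[29.5,-30.6,-2]], "turn": [[0,0,0.4],[0,0,0.8],[0,0,1.2],[0,0,1.6],[0,0,2.1],[0,0,2.1],[0,0,2.1],[0,0,2.1]], "hand": [8.5,8.5,8.5,8.5,8.5,8.5,8.5,8.5], "force": 20}}

```text
time_s: 1.9
position: [0.3585, -0.1742, 0.2516]
orientation: [[0.991, 0.133, 0.001], [0.133, -0.991, -0.0], [0.001, 0.001, -1.0]]
ft_force: [0.6, -0.8, -0.2]
grip_width: 0.994
```

```bash
python3 -c "
from h import *
go([.5275,.1555,.22],Rt(7.7,0))"
```

```text
t 1.9 pos [ 0.3585 -0.1742  0.2516] q [-0.646 -0.235  1.767  0.     1.609  0.791] F [ 0.59 -0.81 -0.16] w 84.9
delta cm [ 21.13 -30.43   3.16] turn [ 0.005 -0.007 -0.01 ]
```

Request:
{"name": "servo_tool", "arguments": {"delta_pos": [[1,-4,0],[2,-8,0],[4,-12,0],[7,-16,0],[10,-20,0.5],[14,-24,1],[18,-28,2],[21.1,-30.4,3.2]], "turn": [[0,0,0],[0,0,0],[0,0,0],[0,0,0],[0,0,0],[0,0,0],[0,0,0],[0,0,0]], "hand": [8.5,8.5,8.5,8.5,8.5,8.5,8.5,8.5]}}

```text
time_s: 2.7
position: [0.5247, 0.1539, 0.2213]
orientation: [[0.991, 0.134, 0.002], [0.134, -0.991, -0.0], [0.002, 0.001, -1.0]]
ft_force: [0.9, -2.1, 1.1]
grip_width: 0.997
```

```bash
python3 -c "
from h import *
go([.5275,.1555,.18],Rt(7.7,0))"
```

```text
t 2.7 pos [0.5247 0.1539 0.2213] q [ 1.450e-01  9.400e-02  1.521e+00 -1.000e-03  1.525e+00  1.581e+00] F [ 0.88 -2.07  1.12] w 85.1
delta cm [ 0.28 -0.12  4.13] turn [ 0.005 -0.023 -0.   ]
```

Request:
{"name": "servo_tool", "arguments": {"delta_pos": [[0.3,-0.1,1.5],[0.3,-0.1,3],[0.3,-0.1,4.1],[0.3,-0.1,5],[0.3,-0.1,5],[0.3,-0.1,5],[0.3,-0.1,5],[0.3,-0.1,5]], "turn": [[0,0,0],[0,0,0],[0,0,0],[0,0,0],[0,0,0],[0,0,0],[0,0,0],[0,0,0]], "hand": [8.5,8.5,8.5,8.5,8.5,8.5,8.5,8.5]}}

```text
time_s: 3.5
position: [0.5279, 0.1552, 0.172]
orientation: [[0.991, 0.134, 0.004], [0.134, -0.991, -0.0], [0.003, 0.001, -1.0]]
ft_force: [-0.5, -0.2, -0.3]
grip_width: 0.994
```

```bash
python3 -c "
from h import *
go([.5275,.1555,.086],Rt(7.7,0))
for c in ('scene','top'):
    im,W=cloud(c); np.savez('pics/b_'+c,im=im,W=W)
    a=im[180:340,220:360] if c=='scene' else im[130:260,170:310]
    cv2.imwrite(f'pics/{c}2.png',cv2.resize(np.ascontiguousarray(a[:,:,::-1]),None,fx=4.2,fy=3.7))
"
```

```text
t 3.5 pos [0.5279 0.1552 0.172 ] q [ 1.460e-01  1.240e-01  1.588e+00 -1.000e-03  1.426e+00  1.583e+00] F [-0.49 -0.15 -0.35] w 84.9
delta cm [-0.06 -0.04  8.6 ] turn [ 0.005 -0.033 -0.002]
```

View pics/scene2.png

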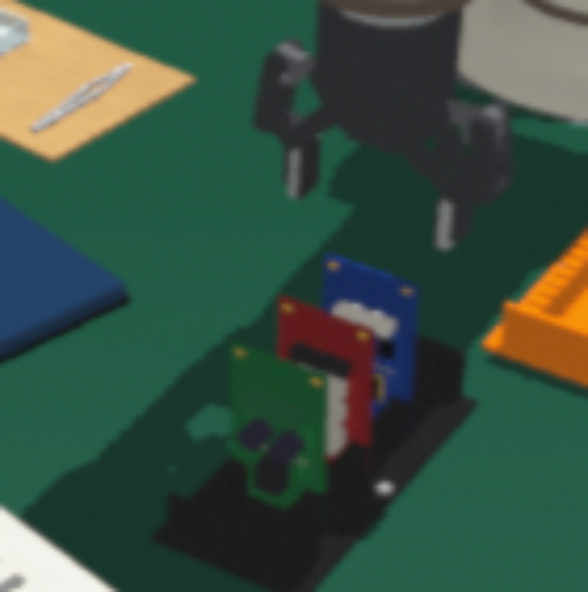

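View pics/top2.png

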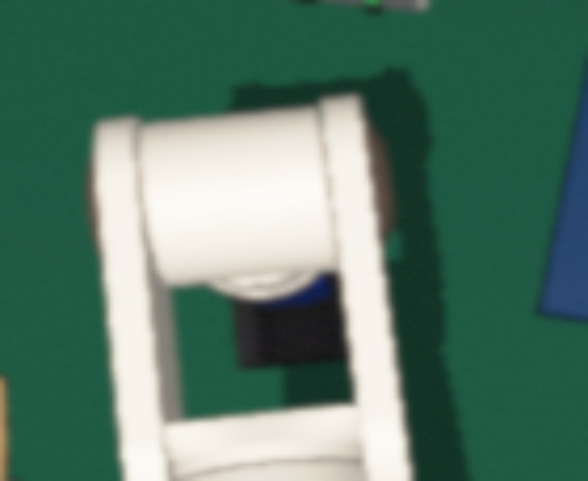

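The scene crop shows the open fingers above and behind the blue board, tips near crop (297,190) and (446,245). I check their alignment with the board in the same camera.

```bash
python3 -c "
from h import *
f=np.load('pics/b_scene.npz'); im,W=f['im'],f['W']
for n,u0,u1,v0,v1 in (('L',286,296,218,235),('R',321,331,230,250)):
    p=W[v0:v1,u0:u1].reshape(-1,3); c=im[v0:v1,u0:u1].reshape(-1,3)
    k=(p[:,2]>.15)&(p[:,2]<.23)&(abs(p[:,0]-.53)<.05)
    print(n,k.sum()); 
    q=p[k]; o=np.argsort(q[:,2]); print(np.c_[q[o],c[k][o].mean(1)][::6].round(3))
"
```

```text
L 123
[[5.34000e-01 1.12000e-01 1.86000e-01 4.36670e+01]
 [5.38000e-01 1.11000e-01 1.88000e-01 4.00000e+01]
 [5.31000e-01 1.12000e-01 1.90000e-01 4.03330e+01]
 [5.26000e-01 1.11000e-01 1.93000e-01 4.50000e+01]
 [5.49000e-01 1.11000e-01 1.95000e-01 1.08000e+02]
 [5.46000e-01 1.12000e-01 1.96000e-01 9.36670e+01]
 [5.45000e-01 1.02000e-01 1.99000e-01 5.53330e+01]
 [5.44000e-01 1.01000e-01 2.01000e-01 5.60000e+01]
 [5.27000e-01 1.12000e-01 2.03000e-01 4.53330e+01]
 [5.41000e-01 1.13000e-01 2.05000e-01 4.20000e+01]
 [5.43000e-01 1.03000e-01 2.07000e-01 6.46670e+01]
 [5.42000e-01 1.14000e-01 2.09000e-01 4.16670e+01]
 [5.44000e-01 1.10000e-01 2.11000e-01 1.00667e+02]
 [5.47000e-01 1.09000e-01 2.13000e-01 1.01333e+02]
 [5.39000e-01 1.12000e-01 2.15000e-01 4.36670e+01]
 [5.32000e-01 1.12000e-01 2.17000e-01 3.80000e+01]
 [5.43000e-01 1.03000e-01 2.19000e-01 4.90000e+01]
 [5.47000e-01 1.03000e-01 2.21000e-01 5.40000e+01]
 [5.42000e-01 1.13000e-01 2.23000e-01 4.46670e+01]
 [5.47000e-01 1.00000e-01 2.25000e-01 5.66670e+01]
 [5.48000e-01 1.10000e-01 2.28000e-01 4.70000e+01]]
R 98
[[  0.525   0.204   0.186  88.333]
 [  0.534   0.201   0.19  102.   ]
 [  0.533   0.197   0.194  61.667]
 [  0.531   0.207   0.197  69.667]
 [  0.527   0.209   0.199  44.   ]
 [  0.529   0.205   0.201  77.   ]
 [  0.529   0.208   0.203  49.   ]
 [  0.533   0.202   0.205 118.333]
 [  0.531   0.203   0.207 116.333]
 [  0.532   0.207   0.21   86.667]
 [  0.528   0.206   0.213  54.   ]
 [  0.532   0.206   0.215  89.   ]
 [  0.529   0.209   0.217  44.   ]
 [  0.533   0.204   0.22  110.   ]
 [  0.536   0.2     0.223  58.   ]
 [  0.536   0.208   0.227  58.667]
 [  0.53    0.209   0.23   43.   ]]
```

Request:
{"name": "servo_tool", "arguments": {"delta_pos": [[0,0,1.2],[0,0,2.4],[0,0,3.6],[0,0,4.8],[0,0,6],[0,0,7.2],[0,0,8.4],[0,0,8.8]], "turn": [[0,-0.03,0],[0,-0.03,0],[0,-0.03,0],[0,-0.03,0],[0,-0.03,0],[0,-0.03,0],[0,-0.03,0],[0,-0.03,0]], "hand": [8.5,8.5,8.5,8.5,8.5,8.5,8.5,8.5]}}

```text
time_s: 4.4
position: [0.5276, 0.1552, 0.0821]
orientation: [[0.991, 0.134, -0.002], [0.134, -0.991, -0.001], [-0.002, 0.001, -1.0]]
ft_force: [-0.4, 0.3, 0.6]
grip_width: 0.994
```

```bash
python3 -c "
from h import *
go([.5275,.1555,.084],Rt(7.7,0))
im,W=cloud('scene')
a=im[180:340,220:360]
cv2.imwrite(f'pics/scene3.png',cv2.resize(np.ascontiguousarray(a[:,:,::-1]),None,fx=4.2,fy=3.7))
"
```

```text
t 4.4 pos [0.5276 0.1552 0.0821] q [ 1.460e-01  1.970e-01  1.695e+00 -1.000e-03  1.252e+00  1.583e+00] F [-0.4   0.26  0.6 ] w 84.9
delta cm [-0.   -0.03 -0.19] turn [ 0.005  0.017 -0.001]
```

View pics/scene3.png

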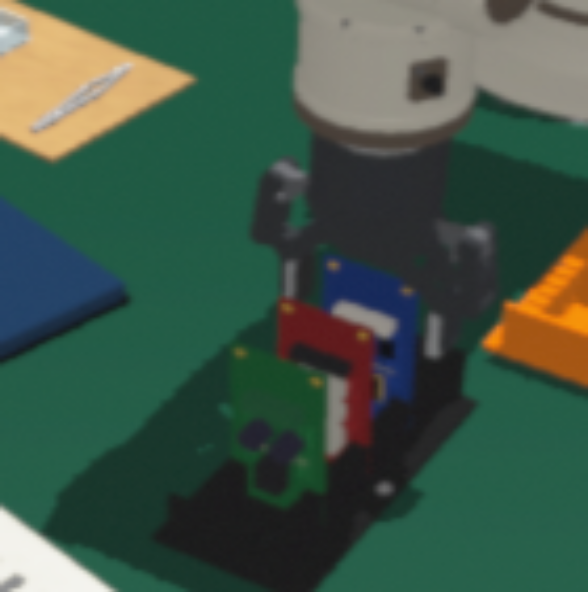

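The fingers flank the blue board, which is unmoved. I close gently.

Request:
{"name": "servo_tool", "arguments": {"delta_pos": [[0,0,-0.2],[0,0,-0.2],[0,0,-0.2],[0,0,-0.2],[0,0,-0.2],[0,0,-0.2],[0,0,-0.2],[0,0,-0.2]], "turn": [[0,0,0],[0,0,0],[0,0,0],[0,0,0],[0,0,0],[0,0,0],[0,0,0],[0,0,0]], "hand": [8,7.6,7.2,6.9,6.6,6.4,6.3,6.2], "force": 20}}

```text
time_s: 5.25
position: [0.5276, 0.1552, 0.0842]
orientation: [[0.991, 0.134, -0.002], [0.134, -0.991, -0.001], [-0.002, 0.001, -1.0]]
ft_force: [-0.1, -0.3, 0.2]
grip_width: 0.729
```

Request:
{"name": "servo_tool", "arguments": {"delta_pos": [[0,0,0],[0,0,0],[0,0,0],[0,0,0],[0,0,0],[0,0,0],[0,0,0],[0,0,0]], "turn": [[0,0,0],[0,0,0],[0,0,0],[0,0,0],[0,0,0],[0,0,0],[0,0,0],[0,0,0]], "hand": [6.15,6.1,6.05,6.0,5.95,5.9,5.85,5.8], "force": 20}}

```text
time_s: 6.05
position: [0.5277, 0.1552, 0.0843]
orientation: [[0.991, 0.134, -0.001], [0.134, -0.991, -0.001], [-0.002, 0.0, -1.0]]
ft_force: [-0.5, 1.4, 3.3]
grip_width: 0.697
```

```bash
python3 -c "
from h import *
go([.5275,.1555,.084],Rt(7.7,0))
"
```

```text
t 6.05 pos [0.5277 0.1552 0.0843] q [ 0.146  0.195  1.692 -0.     1.256  1.583] F [-0.53  1.44  3.28] w 59.5
delta cm [-0.01 -0.03  0.03] turn [ 0.005  0.015 -0.   ]
```

Request:
{"name": "servo_tool", "arguments": {"delta_pos": [[0,0,0],[0,0,0],[0,0,-0.1],[0,0,-0.2],[0,0,-0.4],[0,0,-0.6],[0,0,-0.8],[0,0,-1]], "turn": [[0,0,0],[0,0,0],[0,0,0],[0,0,0],[0,0,0],[0,0,0],[0,0,0],[0,0,0]], "hand": [5.7,5.6,5.6,5.6,5.6,5.6,5.6,5.6], "force": 20}}

```text
time_s: 6.85
position: [0.5277, 0.1552, 0.0946]
orientation: [[0.991, 0.134, -0.001], [0.134, -0.991, -0.001], [-0.001, 0.0, -1.0]]
ft_force: [0.2, 0.4, -1.4]
grip_width: 0.695
```

```bash
python3 -c "
from h import *
go([.5275,.1555,.215],Rt(7.7,0))
im,W=cloud('scene')
a=im[180:340,220:360]
cv2.imwrite(f'pics/scene4.png',cv2.resize(np.ascontiguousarray(a[:,:,::-1]),None,fx=4.2,fy=3.7))
"
```

```text
t 6.85 pos [0.5277 0.1552 0.0946] q [ 0.146  0.185  1.681 -0.     1.277  1.583] F [ 0.2   0.38 -1.37] w 59.3
delta cm [ -0.03  -0.02 -12.04] turn [ 0.005  0.014 -0.   ]
```

View pics/scene4.png

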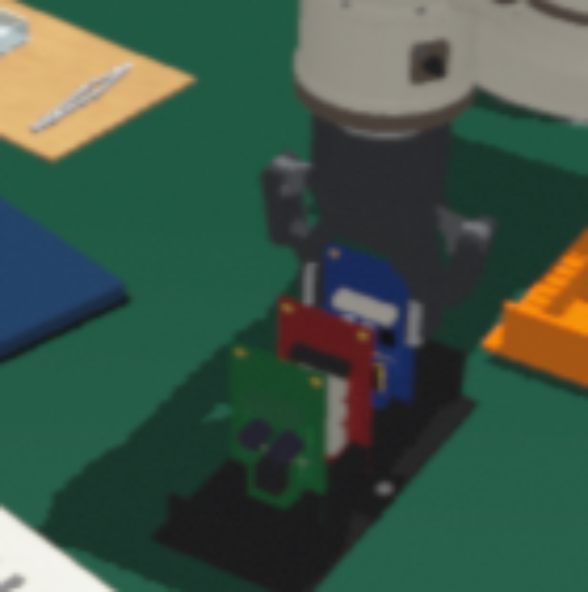

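The board has risen with the fingers and the wrist force is small. I continue straight up.

Request:
{"name": "servo_tool", "arguments": {"delta_pos": [[0,0,-0.8],[0,0,-1.6],[0,0,-2.4],[0,0,-3.2],[0,0,-4],[0,0,-4.8],[0,0,-5.6],[0,0,-6.4]], "turn": [[0,0,0],[0,0,0],[0,0,0],[0,0,0],[0,0,0],[0,0,0],[0,0,0],[0,0,0]], "hand": [5.6,5.6,5.6,5.6,5.6,5.6,5.6,5.6]}}

```text
time_s: 7.7
position: [0.5279, 0.1553, 0.1595]
orientation: [[0.991, 0.134, -0.001], [0.134, -0.991, -0.001], [-0.001, 0.001, -1.0]]
ft_force: [-0.3, 0.4, 0.1]
grip_width: 0.696
```

Request:
{"name": "servo_tool", "arguments": {"delta_pos": [[0,0,-0.8],[0,0,-1.6],[0,0,-2.4],[0,0,-3.2],[0,0,-4],[0,0,-4.8],[0,0,-5.6],[0,0,-6.4]], "turn": [[0,0,0],[0,0,0],[0,0,0],[0,0,0],[0,0,0],[0,0,0],[0,0,0],[0,0,0]], "hand": [5.6,5.6,5.6,5.6,5.6,5.6,5.6,5.6]}}

```text
time_s: 8.5
position: [0.5279, 0.1553, 0.2242]
orientation: [[0.991, 0.134, -0.001], [0.134, -0.991, -0.001], [-0.001, 0.0, -1.0]]
ft_force: [1.2, -0.3, -1.2]
grip_width: 0.697
```

```bash
python3 -c "
from h import *
from plant import finder
im,W=cloud('scene')
a=im[140:340,200:400]
cv2.imwrite(f'pics/scene5.png',cv2.resize(np.ascontiguousarray(a[:,:,::-1]),None,fx=3,fy=3))
for n in ('chip','blue_board_center'): print(n,[(np.round(r['at'],4).tolist(),round(r['conf'],2)) for r in finder.mark_of(n,'scene')])
L=np.array([.597,-.1945,.1]);
for yaw in (-12,):
  R=Rt(yaw,45); 
  # chip in tool frame approx: +84? grasp 19mm+5 behind tcp -> chip 65 ahead of grasp
  tcp=L-R@np.array([.004,0,.042]); print('tcp final',tcp)
  go(tcp-np.array([np.cos(np.radians(yaw)),np.sin(np.radians(yaw)),0])*.16+[0,0,.06],R)
go([.40,.1,.26],Rt(0,0))
"
```

```text
chip [([0.5295, 0.1566, 0.1784], 0.64), ([0.5983, -0.1932, 0.2515], 0.6)]
blue_board_center [([0.5268, 0.1557, 0.2132], 0.91)]
tcp final [ 0.56518388 -0.18773727  0.12687006]
t 8.65 pos [0.5281 0.1554 0.224 ] q [ 0.146  0.102  1.506 -0.     1.534  1.583] F [-0.33  0.03 -2.13] w 59.3
delta cm [-15.98  29.1    3.73] turn [-1.284  7.427  3.114]
t 8.65 pos [0.5281 0.1554 0.224 ] q [ 0.146  0.102  1.506 -0.     1.534  1.583] F [-0.33  0.03 -2.13] w 59.3
delta cm [-13.44   3.77  -3.6 ] turn [0.004 0.003 1.283]
```

View pics/scene5.png

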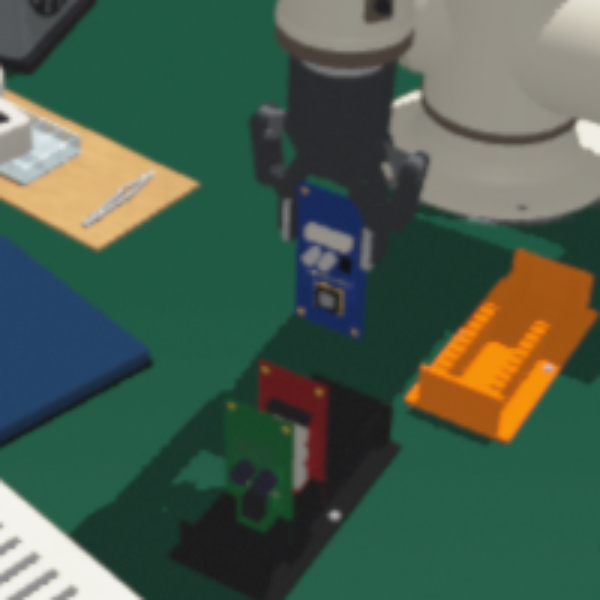

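The board is clear of the comb, upright, and held by its edges in the scene view. The red and green boards are unmoved. Next I go to a pose in front of the microscope, leaning on the way.

```bash
python3 -c "
from h import *
go([.44,.06,.235],Rt(0,20))
"
```

```text
t 8.65 pos [0.5281 0.1554 0.224 ] q [ 0.146  0.102  1.506 -0.     1.534  1.583] F [-0.33  0.03 -2.13] w 59.3
delta cm [-10.01   8.27  -1.09] turn [-0.22   3.332  1.27 ]
```

Request:
{"name": "servo_tool", "arguments": {"delta_pos": [[-1,0.6,-0.2],[-2.5,1.8,-0.4],[-4,3,-0.5],[-5.5,4.5,-0.7],[-7,5.8,-0.9],[-8.5,7,-1],[-9.5,7.8,-1.1],[-10,8.3,-1.1]], "turn": [[0,0.3,0.1],[0,0.8,0.3],[-0.1,1.3,0.5],[-0.1,1.8,0.7],[-0.2,2.3,0.9],[-0.2,2.8,1.1],[-0.2,3.1,1.2],[-0.2,3.3,1.3]], "hand": [5.6,5.6,5.6,5.6,5.6,5.6,5.6,5.6]}}

```text
time_s: 9.45
position: [0.4393, 0.0592, 0.235]
orientation: [[0.94, -0.004, 0.34], [-0.004, -1.0, 0.001], [0.34, -0.002, -0.94]]
ft_force: [0.6, 0.2, -0.6]
grip_width: 0.694
```

```bash
python3 -c "
from h import *
go([.438,-.161,.187],Rt(-12,45))
im,W=cloud('scene')
cv2.imwrite(f'pics/scene6.png',im[:,:,::-1])
"
```

```text
t 9.45 pos [0.4393 0.0592 0.235 ] q [-0.055 -0.373  1.937  0.021  1.231  1.517] F [ 0.55  0.21 -0.56] w 59.3
delta cm [-1.67 22.03  4.45] turn [-1.082  4.172  1.66 ]
```

View pics/scene6.png

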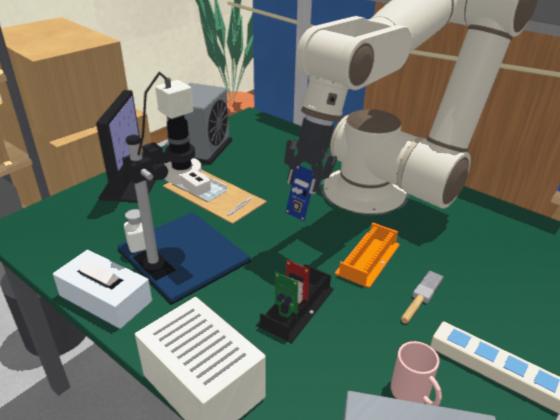

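```bash
python3 -c "
from h import *
go([.45,-.163,.18],Rt(-12,28))
"
```

```text
t 9.5 pos [0.4391 0.0589 0.235 ] q [-0.055 -0.374  1.938  0.021  1.23   1.517] F [0.2  0.29 1.03] w 59.5
delta cm [-0.74 22.2   5.52] turn [-0.817  1.342  1.783]
```

Request:
{"name": "servo_tool", "arguments": {"delta_pos": [[0,2,0.3],[-0.1,5,1],[-0.2,8,2],[-0.4,11,3],[-0.5,14,4],[-0.6,17,4.8],[-0.7,20,5.3],[-0.7,22.2,5.5]], "turn": [[-0.1,0.1,0.2],[-0.2,0.3,0.4],[-0.3,0.5,0.6],[-0.4,0.7,0.9],[-0.5,0.9,1.1],[-0.6,1.1,1.4],[-0.7,1.2,1.6],[-0.8,1.3,1.8]], "hand": [5.6,5.6,5.6,5.6,5.6,5.6,5.6,5.6]}}

```text
time_s: 10.3
position: [0.4503, -0.1646, 0.1794]
orientation: [[0.866, -0.21, 0.454], [-0.188, -0.978, -0.096], [0.464, -0.003, -0.886]]
ft_force: [-0.2, 0.2, -0.7]
grip_width: 0.696
```

```bash
python3 -c "
from h import *
from plant import finder
im,W=cloud('scene')
cv2.imwrite(f'pics/scene7.png',cv2.resize(np.ascontiguousarray(im[60:320,80:420,::-1]),None,fx=2.3,fy=2.3))
for n in ('chip','blue_board_center','lens'): print(n,[(np.round(r['at'],4).tolist(),round(r['conf'],2)) for r in finder.mark_of(n,'scene')])
s=status.read_state();O=np.array(s['orientation']);P=np.array(s['position'])
print('exp chip',P+O@[.004,0,.042])
go([.565,-.188,.127],Rt(-12,45))
"
```

```text
chip [([0.4725, -0.1669, 0.1388], 0.9)]
blue_board_center [([0.4561, -0.1641, 0.169], 0.82), ([0.5932, -0.1979, -0.0003], 0.53)]
lens [([0.6004, -0.1962, 0.2516], 0.63)]
exp chip [ 0.47297658 -0.16782103  0.14454205]
t 10.5 pos [ 0.4504 -0.1631  0.1799] q [-0.645 -0.343  2.065  0.238  0.99   1.05 ] F [-0.38 -0.21 -0.71] w 59.5
delta cm [ 7.93  0.05 10.13] turn [-0.013  2.892 -0.027]
```

View pics/scene7.png

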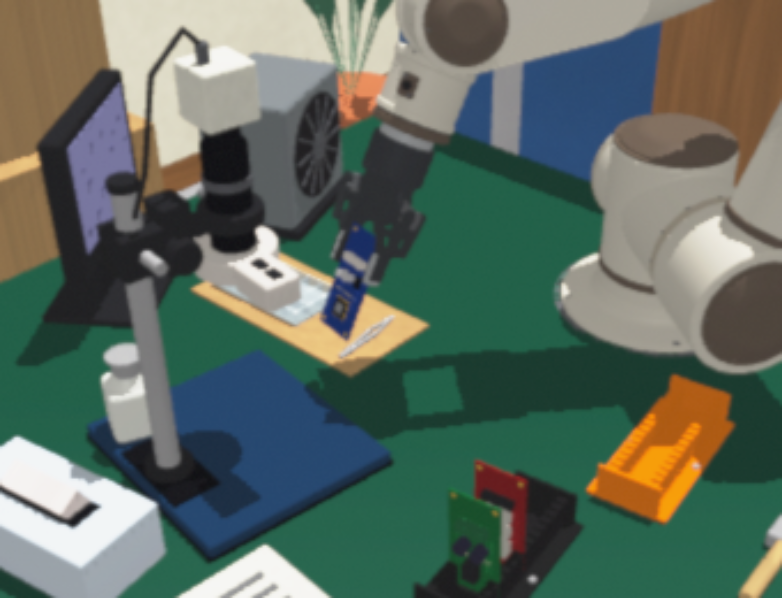

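The board is held with its components facing outward and up, in front of the scope. I tilt and advance in two steps.

Request:
{"name": "servo_tool", "arguments": {"delta_pos": [[0.2,0,0.5],[0.5,0,1.2],[0.9,0,2],[1.4,0,3],[1.9,0,4],[2.5,0,5],[3,0,5.8],[3.5,0,6.2]], "turn": [[0,0.4,0],[0,0.9,0],[0,1.4,0],[0,1.9,0],[0,2.3,0],[0,2.6,0],[0,2.8,0],[0,2.9,0]], "hand": [5.6,5.6,5.6,5.6,5.6,5.6,5.6,5.6]}}

```text
time_s: 11.3
position: [0.5094, -0.1743, 0.1406]
orientation: [[0.691, -0.208, 0.693], [-0.149, -0.978, -0.144], [0.707, -0.004, -0.707]]
ft_force: [0.1, -0.2, -0.7]
grip_width: 0.698
```

```bash
python3 -c "
from h import *
from plant import finder
im,W=cloud('scene')
cv2.imwrite(f'pics/scene8.png',cv2.resize(np.ascontiguousarray(im[60:320,80:420,::-1]),None,fx=2.3,fy=2.3))
for n in ('chip','blue_board_center','lens'): print(n,[(np.round(r['at'],4).tolist(),round(r['conf'],2)) for r in finder.mark_of(n,'scene')])
s=status.read_state();O=np.array(s['orientation']);P=np.array(s['position'])
print('exp chip',P+O@[.004,0,.044])
R=Rt(-12,45)
go(np.array([.597,-.1945,.1])-R@[.004,0,.044],R)
"
```

```text
chip [([0.5411, -0.1761, 0.1113], 0.67)]
blue_board_center [([0.5129, -0.1723, 0.1315], 0.75)]
lens [([0.5982, -0.1935, 0.251], 0.89)]
exp chip [ 0.54235523 -0.1820083   0.11324639]
t 11.5 pos [ 0.5091 -0.175   0.1415] q [-0.669 -0.286  2.233  0.64   0.557  0.673] F [-0.19 -0.07 -1.15] w 59.3
delta cm [3.03 0.08 4.9 ] turn [-0.017 -0.005 -0.021]
```

View pics/scene8.png

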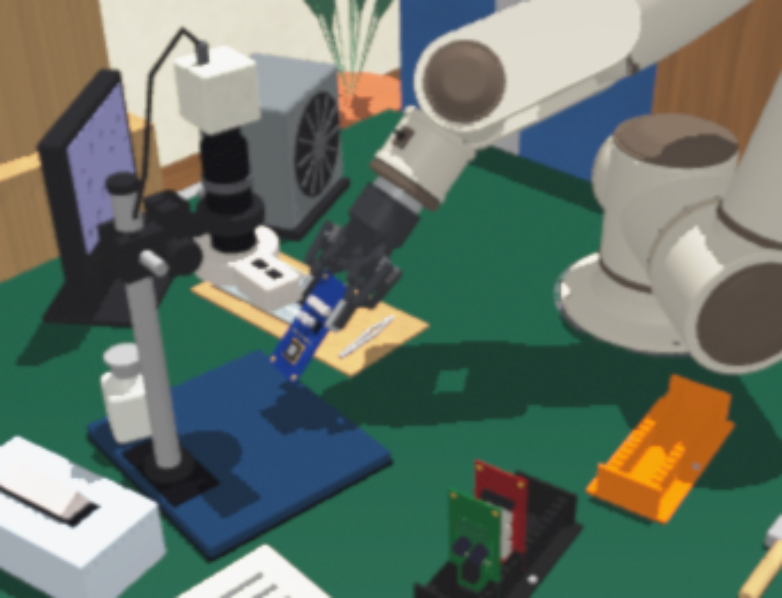

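The board now leans at about 45° ahead of the lens, clear of everything. I make the final advance of about 5.5 cm.

Request:
{"name": "servo_tool", "arguments": {"delta_pos": [[0.4,0,0.6],[0.8,0,1.3],[1.2,0,2],[1.6,0.1,2.7],[2,0.1,3.4],[2.4,0.2,4.1],[2.8,0.2,4.6],[3,0.2,4.9]], "turn": [[0,0,0],[0,0,0],[0,0,0],[0,0,0],[0,0,0],[0,0,0],[0,0,0],[0,0,0]], "hand": [5.6,5.6,5.6,5.6,5.6,5.6,5.6,5.6]}}

```text
time_s: 12.3
position: [0.564, -0.1887, 0.1279]
orientation: [[0.691, -0.208, 0.692], [-0.149, -0.978, -0.145], [0.707, -0.003, -0.707]]
ft_force: [-0.3, 0.2, -1.0]
grip_width: 0.694
```

Request:
{"name": "servo_tool", "arguments": {"delta_pos": [[0,0,0],[0,0,0],[0,0,0],[0,0,0],[0,0,0],[0,0,0],[0,0,0],[0,0,0]], "turn": [[0,0,0],[0,0,0],[0,0,0],[0,0,0],[0,0,0],[0,0,0],[0,0,0],[0,0,0]], "hand": [5.6,5.6,5.6,5.6,5.6,5.6,5.6,5.6]}}

```text
time_s: 13.1
position: [0.5639, -0.1887, 0.1279]
orientation: [[0.691, -0.208, 0.692], [-0.149, -0.978, -0.145], [0.707, -0.003, -0.707]]
ft_force: [0.2, -0.2, 0.4]
grip_width: 0.697
```

```bash
python3 -c "
from h import *
from plant import finder
im,W=cloud('scene')
cv2.imwrite(f'pics/scene9.png',cv2.resize(np.ascontiguousarray(im[60:320,80:420,::-1]),None,fx=2.3,fy=2.3))
for n in ('chip','blue_board_center','lens','red_board_center','green_board_center'): print(n,[(np.round(r['at'],4).tolist(),round(r['conf'],2)) for r in finder.mark_of(n,'scene')])
s=status.read_state();O=np.array(s['orientation']);P=np.array(s['position'])
print('exp chip',P+O@[.004,0,.044],'tilt',np.degrees(np.arccos(O[2,0])), 'qd',np.abs(s['qd']).max())
# board normal from depth
hsv=cv2.cvtColor(im,cv2.COLOR_RGB2HSV)
m=(hsv[...,0]>105)&(hsv[...,0]<130)&(hsv[...,1]>120)&(np.linalg.norm(W-[.58,-.19,.12],axis=-1)<.09)&(W[...,2]>.05)
p=W[m]; print(m.sum()); q=p-np.median(p,0); k=np.ones(len(q),bool)
for _ in range(5):
    c=p[k].mean(0); n=np.linalg.svd(p[k]-c,full_matrices=False)[2][2]; k=abs((p-c)@n)<.003
n*=np.sign(n[2]); print('n',n,'deg from up',np.degrees(np.arccos(n[2])),k.sum())
R=Rt(-12,45); go(np.array([.597,-.1945,.1])-R@[.004,0,.044],R)
"
```

```text
chip [([0.5926, -0.1932, 0.0979], 0.85), ([0.6097, 0.4961, -0.0042], 0.53)]
blue_board_center [([0.5686, -0.1901, 0.1192], 0.94)]
lens [([0.5983, -0.1926, 0.2502], 0.9)]
red_board_center [([0.5791, 0.1591, 0.0781], 0.97)]
green_board_center [([0.6299, 0.1673, 0.0764], 0.74)]
exp chip [ 0.59716868 -0.1956668   0.09963888] tilt 44.984112078560834 qd 0.0018444554316024934
400
n [ 0.70769495 -0.16277828  0.68751079] deg from up 46.56661200241392 345
t 13.4 pos [ 0.5639 -0.1887  0.1279] q [-0.604 -0.125  2.14   0.654  0.467  0.686] F [-0.44 -0.36 -1.19] w 59.5
delta cm [-0.   -0.12 -0.05] turn [-0.018 -0.003 -0.021]
```

View pics/scene9.png

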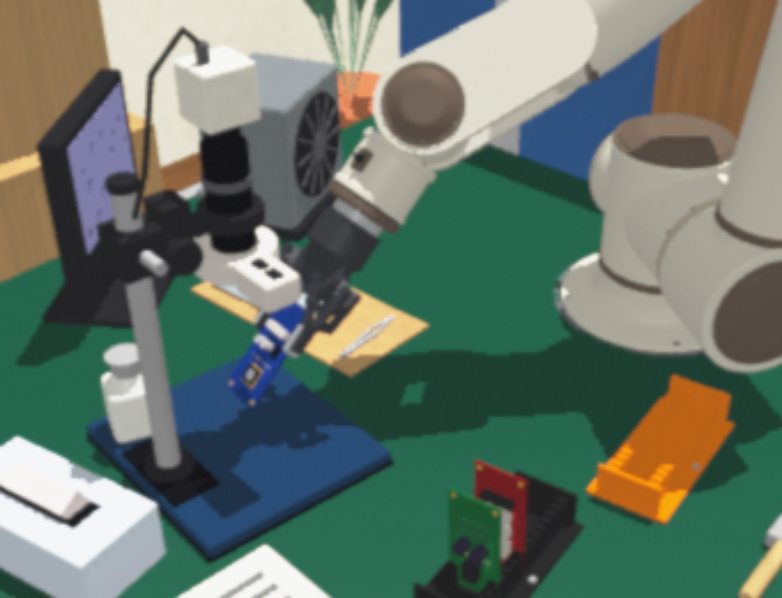

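The chip is within about 6 mm of the lens axis and 15 cm under the ring. The lean is about 46°, and the arm is still and touches nothing. I hand in.

```bash
python3 -c "
from plant import workorder
print(workorder.hand_in())"
```

```text
the job is handed in; nothing more can be done
None
```

I drew the blue board straight up out of the rack, holding it by its side edges at the gripper's 20 N minimum. I then leaned it and held it component side up under the microscope, and handed the job in at about 13.4 s of the 48 s allowed.

Last checks before handing in:

| Check | Result |
|---|---|
| Chip to lens axis | about 6 mm by the network, about 1–2 mm by arm kinematics (limit 25 mm) |
| Chip below ring light | about 15 cm by both |
| Lean of the component side from straight up | 45° by arm pose, 46.6° by depth |
| Joint speeds | about 0.002 rad/s or less, so effectively still |
| Wrist force | about 1 N, so no sign of contact |
| Red and green boards | upright in the last picture; network readings within about 4 mm of the first ones |

- **Disagreement:** the network and the kinematics differed by about 5 mm on the chip's position. Both are well inside the limits.
- **Not checked:** the force on the board itself is not reported, so I could not read the actual squeeze. I did not measure the mug, bottle, tray, tweezers or brush again; the last picture I viewed shows the bottle and tweezers undisturbed, but not the whole bench.

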